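# Pull out both slide-out supports and lower the coin cabinet's drop-front flap onto them

## Task

Open the little coin cabinet as a sorting desk: first pull both orange-tipped slide-out supports out as far as they go, and only then swing the drop-front flap down gently by its tab until it lies level and rests firmly on both supports. Leave the supports out, let go of everything, and leave the funnel, tubes, loupe, cup and tray standing where they are.

Things in the scene. Friction and masses are not known exactly. Their poses are not given: they have to be found in the camera images.
- cabinet: Grey table-top coin cabinet, 160 deep (x) x 280 wide (y) x 285 mm high, fixed; its front faces the robot's left (world +y) within 0.25 rad. Origin: on the shelf surface straight below the flap's hinge axis, at mid width. Axes: x into the cabinet (about world -y), y away from the robot, z up. The hinge axis runs along y at x = 0, z = 130 mm. The plinth's front, below the flap, is at x = +2 mm.
- flap: Walnut drop-front flap, 12 thick x 240 wide x 158 mm. Origin on the hinge axis at mid width; z runs up the panel to its free edge, y along the hinge; outer face x = -12, inner x = 0 mm. It starts leaning 0.06 to 0.14 rad from upright out over the supports. Its top swings outwards (cabinet -x) and down; at 1.57 rad it is level, outer face on the pulled-out supports (else it can sink to 1.95).
- flap_tab (a point): Grip point of the aluminium tab on the flap's free edge, 180 mm from the hinge (flap frame x -6, y 0, z 180 mm; same axes). The tab is 44 wide (y) x 10 thick (x), z 156 to 194 mm, nothing above it. The hinge is stiff (0.45 N m; flap about 0.4 kg): the flap stays at any angle it is left, even just short of the supports, so press it (a few N) until it is felt to land on them.
- support_far: Far slide-out support: aluminium bar 16 wide (y) x 30 mm tall below the flap, with an orange end plate 28 x 26 x 6 mm. Origin at mid section; the end plate begins 14 mm in front (-x). Fully in, the origin is at cabinet x -34, y +78, z 103 mm, 22 mm in front of the flap's outer face; it slides along -x by 105 mm to a hard stop. Starts 0 to 10 mm out; friction 3.5 N. Axes as cabinet's.
- support_near: Slide-out support nearer to the robot, the same as the far one, at cabinet y = -78 mm.
- funnel: Bystander: grey coin funnel on a steel stand, base 110 x 110 mm, funnel 104 mm wide, 185 mm high; origin at the base's underside, loose.
- tube0: Bystander: clear coin tube, 42 mm across, 105 mm high, loose; origin under its centre.
- tube1: Bystander: clear coin tube, 42 mm across, 105 mm high, loose; origin under its centre.
- tube2: Bystander: clear coin tube, 42 mm across, 105 mm high, loose; origin under its centre.
- loupe: Bystander: black standing loupe, 46 mm across, 32 mm high, loose, on the shelf in front of the cabinet, where the flap will cover it; origin under its centre.
- cup: Bystander: white enamel sorting cup, 76 mm across, 70 mm high, loose, on the shelf out in front of the cabinet; origin under its centre.
- tray: Bystander: dark wooden coin tray, 100 x 160 x 20 mm, loose; origin under its centre.

How it is judged:
On the way, in this order (a step that is already met when the one before it is completed fails the run):
1. both supports are pulled out to their stops (at least 97 of 105 mm) while the flap is still up (x of each of support_far, support_near in the frame of cabinet below -0.131 m and angle between flap's own z axis and vertical below 0.6 rad), for 0.2 s.
2. the flap is down on both supports (x of each of support_far, support_near in the frame of cabinet below -0.131 m and angle between flap's own z axis and vertical between 1.553 and 1.6 rad), for 0.2 s.
At the end, for the whole second after the job is handed in: Both supports are out by at least 97 of their 105 mm; the flap lies level within about 1 degree (1.553 to 1.60 rad from upright), at rest and bearing on both supports; the funnel, tubes, loupe, cup and tray stand upright within 25 mm of where they began (all of step 2 and contact force between flap and support_far above 0.1 N and contact force between flap and support_near above 0.1 N and angular speed of flap below 0.05 rad/s and not (distance of funnel from where it was at the start of the episode above 0.025 m or angle between funnel's own z axis and vertical above 0.35 rad) and not (distance of tube0 from where it was at the start of the episode above 0.025 m or angle between tube0's own z axis and vertical above 0.35 rad) and not (distance of tube1 from where it was at the start of the episode above 0.025 m or angle between tube1's own z axis and vertical above 0.35 rad) and not (distance of tube2 from where it was at the start of the episode above 0.025 m or angle between tube2's own z axis and vertical above 0.35 rad) and not (distance of loupe from where it was at the start of the episode above 0.025 m or angle between loupe's own z axis and vertical above 0.35 rad) and not (distance of cup from where it was at the start of the episode above 0.025 m or angle between cup's own z axis and vertical above 0.35 rad) and not (distance of tray from where it was at the start of the episode above 0.025 m or angle between tray's own z axis and vertical above 0.35 rad)); the robot touches nothing.
It fails at once if the flap is lowered (more than 0.7 rad from upright) while a support is not fully out (angle between flap's own z axis and vertical above 0.7 rad and (not (x of support_far in the frame of cabinet below -0.131 m) or not (x of support_near in the frame of cabinet below -0.131 m))).
It fails at once if the flap is slammed (turns faster than 2.5 rad/s) (angular speed of flap above 2.5 rad/s).
It fails at once if the flap is forced onto a support with more than 45 N (contact force between flap and support_far above 45 N or contact force between flap and support_near above 45 N).
It fails at once if a bystander is moved by more than 25 mm or tipped ((distance of funnel from where it was at the start of the episode above 0.025 m or angle between funnel's own z axis and vertical above 0.35 rad) or (distance of tube0 from where it was at the start of the episode above 0.025 m or angle between tube0's own z axis and vertical above 0.35 rad) or (distance of tube1 from where it was at the start of the episode above 0.025 m or angle between tube1's own z axis and vertical above 0.35 rad) or (distance of tube2 from where it was at the start of the episode above 0.025 m or angle between tube2's own z axis and vertical above 0.35 rad) or (distance of loupe from where it was at the start of the episode above 0.025 m or angle between loupe's own z axis and vertical above 0.35 rad) or (distance of cup from where it was at the start of the episode above 0.025 m or angle between cup's own z axis and vertical above 0.35 rad) or (distance of tray from where it was at the start of the episode above 0.025 m or angle between tray's own z axis and vertical above 0.35 rad)).
It also fails if it takes over 64 s, if anything falls off the work surface, if the arm or the gripper's body presses on something with over 40 N, if the wrist force passes 120 N, or if a joint passes its speed limit or range.

## Robot

A 7-joint arm with a two-finger parallel gripper is mounted at the origin on the work surface. World frame = base frame: x ahead of the robot, y to its left, z up, the work surface at z = 0. Lengths are in m, angles in rad, forces in N, time in s.
With the tool pointing down it reaches from about 0.4 to 0.85 m from the base axis. Payload 4.5 kg.
Tool frame: the origin (TCP) lies between the finger pads; the fingertips stand 11 mm ahead of it and the grasp point (between the pads) lies 8 mm behind it (r.tip_reach is the distance from the TCP to the fingertips, in m); x points along the fingers, y is the direction in which the jaws open and shut, and the axes are right-handed (so a half turn about x gives the same grasp; the last joint's range is limited). The gripper opens to 88 mm and grips with 3 to 60 N. Pads are 18 mm wide; open, the fingers measure 123 mm over their backs; the gripper's body (75 mm by 187 mm) begins 45 mm behind the grasp point.
Start: joints at [-1.297, 0.689, -0.195, 1.565, 0.157, 0.902, -0.215], TCP at [0.148, 0.607, 0.25] pointing down, gripper open.
Joint ranges: [-3.01, 3.01], [-0.46, 2.08], [-1.47, 1.51], [0.13, 2.56], [-1, 4.14], [0.04, 2.09], [-2.66, 2.66]. Speed limits (rad/s): [2.57, 2.57, 3.14, 3.14, 3.14, 3.14, 3.14].

## Interface

Orientations are given as a unit quaternion [x, y, z, w].
In Python, from plant import r gives the robot as it stands.
- The arm moves only by the tool drive_tool, never from a script. Its argument "deltas" is a list of rows, each a list of 3 entries, a list of its own where there are three numbers: the turn, a rotation vector about the tool's x, y, z in degrees, then the shift along the tool's x, y, z in cm, then the finger opening in cm, from 0 to 8.81. A call has 1 to 12 rows; each row shifts and turns the commanded pose from where the row before left it, along the tool's axes as they then stand; what a row does not reach is not made up. A row lasts 1/12 s, in which the tool goes at most 41.7 mm and 7.16 degrees, less where a joint would pass 70% of its speed; a pose out of reach is approached as far as the arm can. A call is refused whole if a number of a shift passes 4.17 or a number of a turn 7.16, either way. A call with a gripper value outside its range is refused whole. The fingers move at their own pace and stop on an object; "force" is the grip in N (left out, the last holds). Time passes only in rows, so rows that do not move let the fingers close. It gives the time, the measured TCP pose, the force and the opening at its end, in the units of the state.
- r.get_state(): the state, without advancing time (a new reading comes with each control period).
- r.snapshot(name): name is "scene" or "top"; returns a dict with "color" (420x560x3 uint8, red, green, blue), "fov_y" (degrees; the focal length in pixels is half the picture's height over the tangent of half this angle, whatever the lens; pixels are square), "cx", "cy" (the principal point, pixels), "extrinsics" (4x4, takes a point from world to camera coordinates). Camera axes: x right, y up, looking along -z (the intrinsics and any distortion apply to the point x, -y, -z); pixel columns grow to the right and rows downward; lengths in m; the calibration is good to about 2 mm. A picture is of the moment at which its call begins. There is no depth.
- r.finish_job(): hands the job in, once; it reports no verdict.
The state is a dict: "clock": time; "q": joint angles; "qd": joint speeds; "joint_torque": joint torques, N m; "tool_pos": TCP position; "eef_rot": TCP orientation; "contact_force": force on the tool from outside, world axes, zero at the start; "moment": the same for the moment, N m; "opening": opening from 0.0 (shut) to 1.0 (fully open).
Only numpy, scipy, OpenCV 4.12 (cv2) and the standard library are available. Lean on these libraries where they do the work, as an engineer would, in place of code of your own. Each camera call takes 0.05 s, during which the arm holds its last target. There are 200 camera calls.

## Working session

There is one attempt and no reset: what is moved stays moved. The work goes in short steps, Python scripts to look and compute and a tool call to move; the robot and the scene stay as the last step left them, time stands still between calls to the robot, and variables do not carry over. Pictures are saved under pics/ and viewed, about 8 in all and at most 12, crops included, and the job is handed in when it is done.

Besides the shell and the picture viewer there is one more tool, called after ">>>" by a JSON object that holds its "fn" and its "kwargs". drive_tool: Moves the arm, as the interface text tells. Its arguments: {"type":"object","properties":{"deltas":{"type":"array","items":{"type":"array"}},"force":{"type":"number"}},"required":["deltas"]}

```bash
ls; mkdir -p pics; python3 - <<'E'
from plant import r
import cv2, json
print(r.get_state(), r.tip_reach)
for n in ("scene","top"):
    s=r.snapshot(n); cv2.imwrite(f"pics/{n}0.png",cv2.resize(s["color"][:,:,::-1],(800,600),interpolation=cv2.INTER_CUBIC))
    print(n,{k:v for k,v in s.items() if k!="color"})
E
```

```text
pics
{'clock': 0.0, 'q': array([-1.29715493,  0.68993875, -0.19451894,  1.56633515,  0.15730076,
        0.90248255, -0.21508617]), 'qd': array([ 1.16027049e-04, -2.01432505e-04,  2.61627036e-06, -2.55712466e-05,
       -1.66041483e-03, -4.21908163e-04, -7.62478046e-04]), 'joint_torque': array([-8.20214791e-05, -5.27553070e+01, -1.26661051e+00, -1.53419030e+01,
       -5.25708112e-02,  6.73777584e-03,  1.88115719e-04]), 'tool_pos': array([0.14836878, 0.60651595, 0.24894072]), 'eef_rot': array([ 0.08393217,  0.70206212, -0.08518384,  0.70200276]), 'contact_force': array([ 0.25376748, -0.87120768,  0.29349007]), 'moment': array([ 0.00778996,  0.00356961, -0.00810399]), 'opening': 1.000087192458841} 0.011
scene {'fov_y': 50.17558323723449, 'cx': 283.0600492606808, 'cy': 211.40134286285803, 'extrinsics': array([[-0.99634488, -0.08513371,  0.0070095 ,  0.49964398],
       [ 0.08063419, -0.91024595,  0.4061409 , -0.14122355],
       [-0.02819591,  0.40522162,  0.91378358, -1.25485748],
       [ 0.        ,  0.        ,  0.        ,  1.        ]])}
top {'fov_y': 44.06350226802625, 'cx': 285.3906672548743, 'cy': 212.06221231340976, 'extrinsics': array([[ 0.01300989, -0.99969025,  0.0212165 , -0.06752751],
       [ 0.99601561,  0.01482837,  0.08793762, -0.49597941],
       [-0.08822498,  0.01998791,  0.99590001, -1.66702155],
       [ 0.        ,  0.        ,  0.        ,  1.        ]])}
```

View pics/scene0.png

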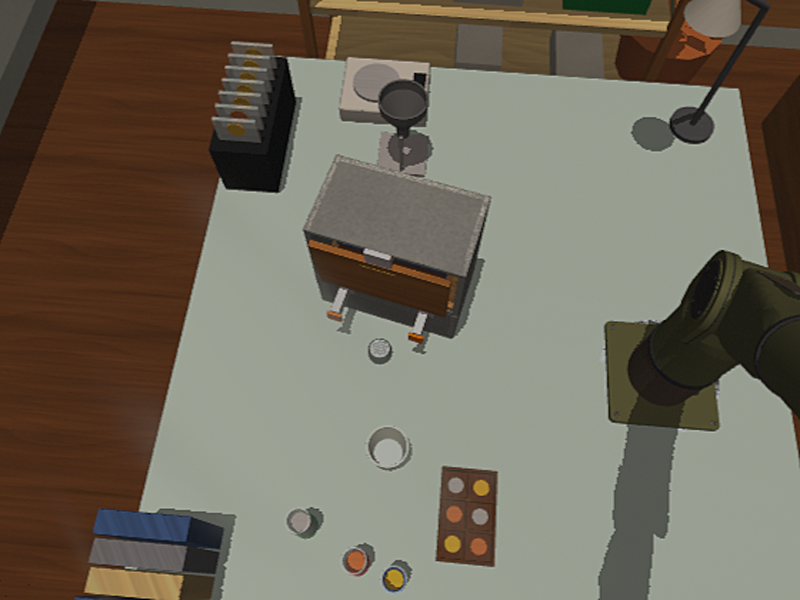

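View pics/top0.png

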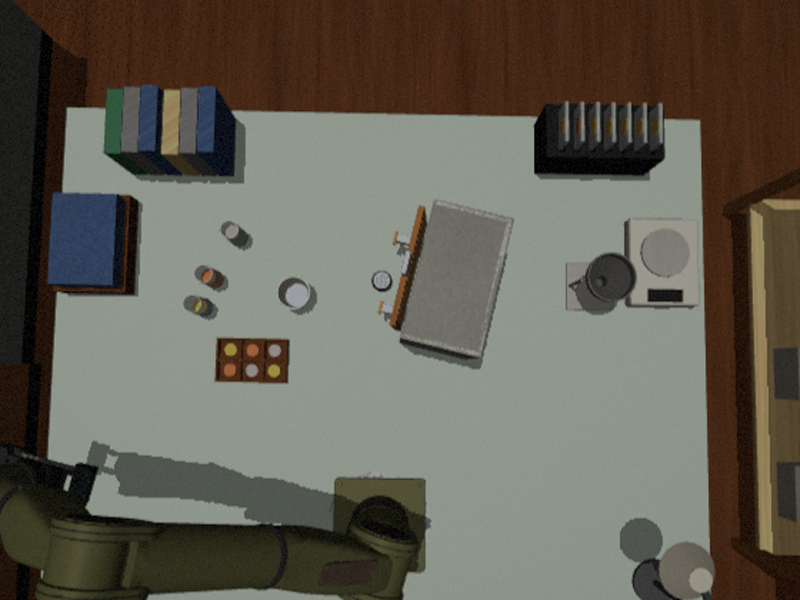

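```bash
python3 - <<'E'
import cv2
from plant import r
a=r.snapshot("scene")["color"][:,:,::-1][105:255,200:350]
b=r.snapshot("top")["color"][:,:,::-1][135:260,250:370]
cv2.imwrite("pics/c1.png",cv2.resize(a,None,fx=4,fy=4,interpolation=cv2.INTER_CUBIC))
cv2.imwrite("pics/c2.png",cv2.resize(b,None,fx=4.8,fy=4.8,interpolation=cv2.INTER_CUBIC))
E
```

```text
(no output)
```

View pics/c1.png

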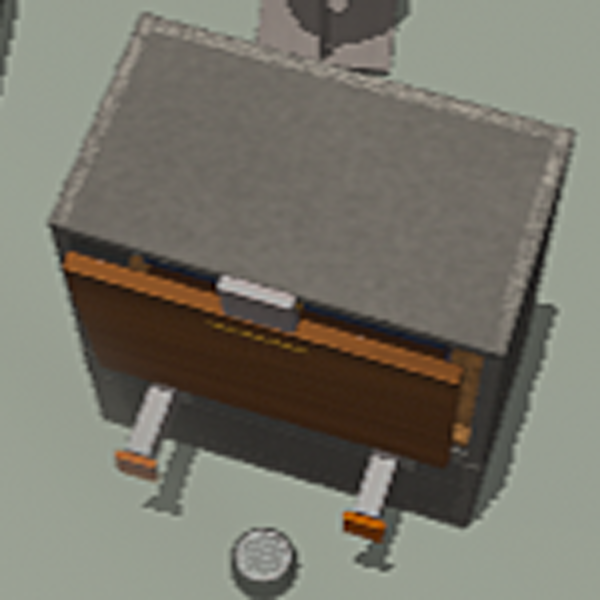

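View pics/c2.png

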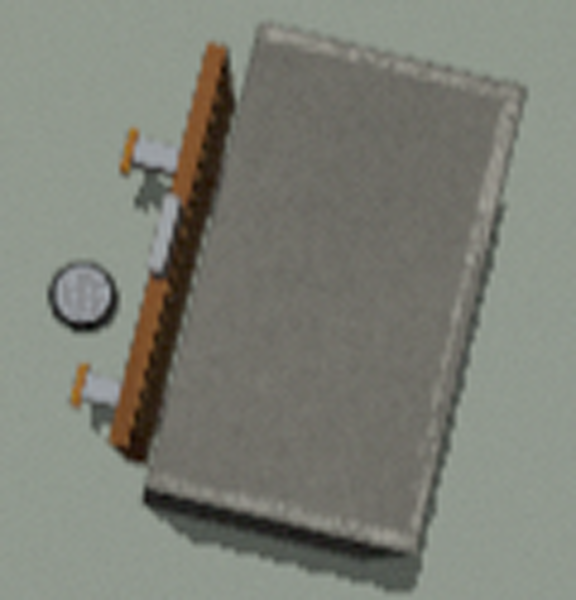

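```bash
cat > h.py <<'E'
import numpy as np, cv2
from plant import r
from scipy.optimize import least_squares
def cab(p): # X,Y,yaw -> R,t
    a=p[2]-np.pi/2; c,s=np.cos(a),np.sin(a)
    return np.array([[c,-s,0],[s,c,0],[0,0,1]]),np.array([p[0],p[1],0])
def flap(th,P): # flap frame -> cabinet, top swings to -x
    c,s=np.cos(th),np.sin(th)
    return np.array([[c,0,-s],[0,1,0],[s,0,c]])@np.array(P)+[0,0,.13]
def proj(s,W,k=0.):
    W=np.atleast_2d(W); E=s["extrinsics"]; c=W@E[:3,:3].T+E[:3,3]
    f=210/np.tan(np.radians(s["fov_y"]/2)); x,y=c[:,0]/-c[:,2],-c[:,1]/-c[:,2]; d=1+k*(x*x+y*y)
    return np.c_[s["cx"]+f*x*d,s["cy"]+f*y*d]
E
cat > fit.py <<'E'
from h import *
S,T=r.snapshot("scene"),r.snapshot("top")
B=lambda x,y,z:('b',x,y,z)
sc=[(52,226,'b',0,.14,.285),(143,13,'b',.16,.14,.285),(574,130,'b',.16,-.14,.285),(502,354,'b',0,-.14,.285),
(117,474,'F',-.020,.014,-.013),(155,481,'F',-.020,-.014,-.013),(345,533,'N',-.020,.014,-.013),(383,541,'N',-.020,-.014,-.013),
(70,270,'f',-.012,.12,.158),(66,254,'f',0,.12,.158),(458,384,'f',-.012,-.12,.158),(462,368,'f',0,-.12,.158),
(220,290,'f',-.011,.022,.194),(296,310,'f',-.011,-.022,.194),(220,276,'f',-.001,.022,.194),(300,297,'f',-.001,-.022,.194)]
tp=[(262,22,'b',0,.14,.285),(524,90,'b',.16,.14,.285),(415,552,'b',.16,-.14,.285),(147,490,'b',0,-.14,.285),
(128,130,'F',-.02,.014,.013),(121,174,'F',-.02,-.014,.013),(79,365,'N',-.02,.014,.013),(71,406,'N',-.02,-.014,.013),
(207,42,'f',-.012,.12,.158),(110,440,'f',-.012,-.12,.158),(228,46,'f',0,.12,.158),(131,450,'f',0,-.12,.158),
(166,196,'f',-.011,.022,.194),(150,273,'f',-.011,-.022,.194)]
def res(p):
    R,t=cab(p); o=[]
    for L,C,s,off,k in((sc,S,4,(200,105),p[7]),(tp,T,4.8,(250,135),p[8])):
        for u,v,kind,*q in L:
            q=np.array(q)
            q={'b':lambda:q+[p[6],0,0],'F':lambda:q+[-.034-p[4],.078,.103],'N':lambda:q+[-.034-p[5],-.078,.103],'f':lambda:flap(p[3],q)}[kind]()
            o.append(proj(C,R@q+t,k)[0]-((u+.5)/s-.5+off[0],(v+.5)/s-.5+off[1]))
    return np.ravel(o)
f=least_squares(res,[.5,.1,0,.1,.005,.005,0.002,0,0],x_scale=[.1,.1,.1,.1,.01,.01,.01,.1,.1],loss='soft_l1')
print(f.x.round(4)); print(res(f.x).reshape(-1,2).round(1).tolist())
E
python3 fit.py
```

```text
[ 0.5411 -0.0835 -0.2242  0.1699  0.0251  0.0189 -0.0125 -0.2852 -0.3854]
[[0.0, -1.3], [0.9, 0.4], [0.3, -0.4], [1.3, -0.9], [0.9, -1.3], [1.1, -0.1], [-0.2, -1.4], [0.4, -0.3], [-0.7, -0.7], [2.0, -1.3], [0.8, -0.9], [1.3, -1.7], [-0.4, 0.1], [-0.7, 0.4], [1.0, -0.5], [-0.3, -0.4], [-1.1, -0.2], [-0.6, -0.6], [-0.0, 0.1], [-0.7, -0.6], [-0.5, -0.9], [-1.1, -1.5], [-0.3, -0.9], [-0.8, -0.6], [-0.3, 0.3], [-0.5, 0.5], [-0.5, 0.3], [-0.7, -0.6], [-1.6, -0.9], [-2.1, -1.2]]
```

```bash
cat >> fit.py <<'E'
print('---')
x0=np.array([.54,-.08,-.22,.1,.005,.005,-.01,0,0])
lo=np.array([0,-1,-1,.06,0,0,-.03,-.0001,-.0001]);hi=np.array([1,1,1,.14,.01,.01,.03,.0001,.0001])
for kk in(0,1):
    lo[7:]=-1*kk-1e-4;hi[7:]=kk+1e-4
    f=least_squares(res,x0,bounds=(lo,hi),x_scale=[.1,.1,.1,.1,.01,.01,.01,.1,.1],loss='soft_l1')
    print(f.cost,f.x.round(4)); print(res(f.x).reshape(-1,2).round(1).tolist())
E
sed -i '/^f=least.*\[.5/,/^print(f.x.round/d' fit.py; python3 fit.py
```

```text
---
22.062807497335022 [ 5.434e-01 -6.950e-02 -2.239e-01  9.530e-02  1.000e-02  4.900e-03
  0.000e+00 -1.000e-04 -1.000e-04]
[[-0.7, -1.2], [0.1, -0.9], [1.3, -0.8], [1.6, -0.3], [1.1, -1.5], [1.4, -0.3], [0.1, -1.2], [0.8, -0.2], [-1.5, -0.5], [1.3, -1.0], [1.0, -0.3], [1.4, -1.0], [-0.2, -0.6], [-0.3, -0.1], [1.3, -1.0], [0.1, -0.9], [-1.6, -0.7], [-0.3, -1.3], [-0.3, 0.4], [-1.3, -0.4], [-0.3, -0.8], [-0.9, -1.3], [-0.4, -0.7], [-0.9, -0.4], [-1.2, -0.3], [-1.5, 0.5], [-1.4, -0.2], [-1.6, -0.5], [-1.6, -0.8], [-2.1, -1.1]]
19.349724558166614 [ 0.5441 -0.0694 -0.2236  0.0928  0.01    0.0046  0.0018 -0.2836 -0.4157]
[[0.1, -1.2], [0.9, 0.5], [0.4, -0.4], [1.4, -0.9], [1.0, -1.5], [1.3, -0.3], [-0.1, -1.3], [0.5, -0.3], [-1.1, -0.3], [1.7, -0.8], [0.7, -0.4], [1.1, -1.1], [-0.3, -0.6], [-0.6, -0.3], [1.1, -1.1], [-0.2, -1.0], [-1.1, -0.1], [-0.8, -0.6], [-0.0, 0.1], [-0.7, -0.5], [-0.3, -0.8], [-0.9, -1.3], [-0.4, -0.8], [-0.9, -0.6], [-1.2, -0.0], [-1.4, 0.3], [-1.4, 0.0], [-1.5, -0.7], [-1.5, -0.9], [-2.0, -1.3]]
```

```bash
cat >> h.py <<'E'
from scipy.spatial.transform import Rotation as Ro
P=[.5437,-.0695,-.2236]; RC,TC=cab(P)
def tgt(g,tilt,jaw='y',sgn=1,back=-.008):
    """g: grasp point in cabinet coords; tool x tilted down by tilt deg from cabinet +x; returns TCP pos, R"""
    a=np.radians(tilt); x=RC@[np.cos(a),0,-np.sin(a)]
    if jaw=='y': y=RC@[0,sgn,0]
    else: y=sgn*np.cross(RC@[0,1,0],x)
    R=np.c_[x,y,np.cross(x,y)]
    return RC@np.array(g)+TC-back*x, R
def now():
    s=r.get_state(); return s["tool_pos"],Ro.from_quat(s["eef_rot"]).as_matrix(),s
def plan(p,R):
    p0,R0,s=now()
    print("turn deg(tool)",np.degrees(Ro.from_matrix(R0.T@R).as_rotvec()).round(1),"shift cm in NOW axes",((p-p0)@R0*100).round(2),"in TARGET axes",((p-p0)@R*100).round(2))
def cabpose():
    p,R,s=now(); print("tcp cab mm",(1000*(p-TC)@RC).round(1),"grasp",(1000*(p-.008*R[:,0]-TC)@RC).round(1),"x",(R[:,0]@RC).round(3),"y",(R[:,1]@RC).round(3),"F cab",(s["contact_force"]@RC).round(1),"open",round(s["opening"],3),"t",round(s["clock"],2))
E
python3 - <<'E'
from h import *
S=r.snapshot("scene"); f=210/np.tan(np.radians(S["fov_y"]/2)); E=S["extrinsics"]
C=-E[:3,:3].T@E[:3,3]
for n,u,v,z in(("cup",388,447,.035),("loupe",380,350,.03),("tray",468,515,.02),("tube",301,522,.1),("tube",356,560,.1),("tube",395,577,.1)):
    d=E[:3,:3].T@np.array([(u*.7-S["cx"])/f,-(v*.7-S["cy"])/f,-1]); w=C+d*(z-C[2])/d[2]; print(n,w.round(3),((w-TC)@RC).round(3))
print(now()[1].round(3)); cabpose()
for sg in(1,-1):
    for y in(.078,-.078):
        for out,up in((0,0),(.05,.08)):
            p,R=tgt([-.051-.007-out,y,.103+up],45,'y',sg); print(sg,y,out,p.round(3)); plan(p,R)
E
```

```text
cup [0.515 0.194 0.035] [-0.251 -0.087  0.035]
loupe [0.548 0.009 0.03 ] [-0.077 -0.013  0.03 ]
tray [0.364 0.297 0.02 ] [-0.318 -0.257  0.02 ]
tube [0.642 0.34  0.1  ] [-0.421  0.005  0.1  ]
tube [0.546 0.389 0.1  ] [-0.448 -0.099  0.1  ]
tube [0.482 0.409 0.1  ] [-0.453 -0.166  0.1  ]
[[-0.     0.237  0.971]
 [-0.     0.971 -0.237]
 [-1.    -0.    -0.   ]]
tcp cab mm [-572.1 -535.5  249.6] grasp [-572.1 -535.5  257.6] x [ 0. -0. -1.] y [-1.     0.016 -0.   ] F cab [-0.2  0.5  0.6] open 1.0 t 0.45
1 0.078 0 [ 0.631 -0.036  0.097]
turn deg(tool) [ 84.1 -35.4 -34.8] shift cm in NOW axes [ 15.24 -50.98  62.18] in TARGET axes [47.52 61.35 25.98]
1 0.078 0.05 [0.642 0.013 0.177]
turn deg(tool) [ 84.1 -35.4 -34.8] shift cm in NOW axes [  7.24 -45.98  62.1 ] in TARGET axes [38.33 61.35 28.1 ]
1 -0.078 0 [ 0.479 -0.001  0.097]
turn deg(tool) [ 84.1 -35.4 -34.8] shift cm in NOW axes [ 15.24 -51.23  46.58] in TARGET axes [47.52 45.75 25.98]
1 -0.078 0.05 [0.49  0.048 0.177]
turn deg(tool) [ 84.1 -35.4 -34.8] shift cm in NOW axes [  7.24 -46.23  46.5 ] in TARGET axes [38.33 45.75 28.1 ]
-1 0.078 0 [ 0.631 -0.036  0.097]
turn deg(tool) [-85.8  35.  -35.5] shift cm in NOW axes [ 15.24 -50.98  62.18] in TARGET axes [ 47.52 -61.35 -25.98]
-1 0.078 0.05 [0.642 0.013 0.177]
turn deg(tool) [-85.8  35.  -35.5] shift cm in NOW axes [  7.24 -45.98  62.1 ] in TARGET axes [ 38.33 -61.35 -28.1 ]
-1 -0.078 0 [ 0.479 -0.001  0.097]
turn deg(tool) [-85.8  35.  -35.5] shift cm in NOW axes [ 15.24 -51.23  46.58] in TARGET axes [ 47.52 -45.75 -25.98]
-1 -0.078 0.05 [0.49  0.048 0.177]
turn deg(tool) [-85.8  35.  -35.5] shift cm in NOW axes [  7.24 -46.23  46.5 ] in TARGET axes [ 38.33 -45.75 -28.1 ]
```

>>> {"fn": "drive_tool", "kwargs": {"deltas": [[[7,0,0],[0,-1.8,3.0],6],[[7,0,0],[0,-1.5,3.2],6],[[7,0,0],[0,-1.1,3.3],6],[[7,0,0],[0,-0.6,3.4],6],[[7,0,0],[0,-0.2,3.5],6],[[7,0,0],[0,0.2,3.5],6],[[7,0,0],[0,0.6,3.4],6],[[7,0,0],[0,1.1,3.3],6],[[7,0,0],[0,1.5,3.2],6],[[7,0,0],[0,1.8,3.0],6],[[7,0,0],[0,2.2,2.7],6],[[7,0,0],[0,2.5,2.5],6]], "force": 30}}

```text
clock: 1.45
tool_pos: [0.4449, 0.3083, 0.25]
eef_rot: [0.534, 0.464, -0.534, 0.463]
contact_force: [-0.1, -0.0, -0.1]
opening: 0.684
```

```bash
python3 - <<'E'
from h import *
cabpose(); print(now()[0],now()[2]["q"].round(2))
plan(*tgt([-.058-.07,.078,.103+.08],45))
E
```

```text
tcp cab mm [-346.5 -180.1  250. ] grasp [-346.5 -180.1  258. ] x [-0.001  0.    -1.   ] y [-0.083  0.997  0.   ] F cab [ 0.  -0.1 -0.1] open 0.684 t 1.45
[0.44494906 0.30832689 0.24999601] [-0.8   0.58  0.18  1.83 -0.15  0.74 -0.68]
turn deg(tool) [  4.5 -45.   -1.9] shift cm in NOW axes [ 7.25 23.86 24.49] in TARGET axes [20.99 25.81 10.71]
```

>>> {"fn": "drive_tool", "kwargs": {"deltas": [[[0.6,-5.7,-0.2],[0,3.2,0],6],[[0.6,-5.7,-0.2],[0,3.2,0],6],[[0.6,-5.7,-0.2],[0,3.2,0],6],[[0.6,-5.7,-0.2],[0,3.2,0],6],[[0.6,-5.7,-0.2],[0,3.2,0],6],[[0.6,-5.7,-0.2],[0,3.2,0],6],[[0.6,-5.7,-0.2],[0,3.2,0],6],[[0.6,-5.7,-0.2],[0,3.2,0],6],[[0,0,0],[3.0,0,1.5],6],[[0,0,0],[3.0,0,1.5],6],[[0,0,0],[3.0,0,1.5],6],[[0,0,0],[3.0,0,1.5],6]]}}

```text
clock: 2.45
tool_pos: [0.6548, 0.1459, 0.1995]
eef_rot: [-0.315, -0.252, 0.711, -0.575]
contact_force: [0.8, -1.2, 0.4]
opening: 0.68
```

```bash
python3 - <<'E'
from h import *
cabpose(); print(now()[0],now()[2]["q"].round(2))
plan(*tgt([-.058-.05,.078,.103+.07],45)); plan(*tgt([-.058,.078,.103],45))
E
```

```text
tcp cab mm [-234.7   60.6  199.5] grasp [-240.1   60.5  205.5] x [ 0.674  0.011 -0.739] y [-0.011  1.     0.004] F cab [1.  1.1 0.4] open 0.68 t 2.45
[0.65480808 0.14593571 0.19954833] [-0.7   1.11  0.45  1.1   0.19  1.43 -0.67]
turn deg(tool) [ 0.3 -2.6 -0.6] shift cm in NOW axes [11.32  1.58  7.62] in TARGET axes [11.64  1.74  7.08]
turn deg(tool) [ 0.3 -2.6 -0.6] shift cm in NOW axes [19.86  1.49  6.6 ] in TARGET axes [20.12  1.74  5.67]
```

>>> {"fn": "drive_tool", "kwargs": {"deltas": [[[0,-0.7,-0.2],[2.9,0.4,1.8],6],[[0,-0.7,-0.2],[2.9,0.4,1.8],6],[[0,-0.7,-0.2],[2.9,0.4,1.8],6],[[0,-0.7,-0.2],[2.9,0.5,1.7],6],[[0,0,0],[2.1,0,-0.3],6],[[0,0,0],[2.1,0,-0.4],6],[[0,0,0],[2.1,0,-0.3],6],[[0,0,0],[2.1,0,-0.4],6],[[0,0,0],[0,0,0],6]]}}

```text
clock: 3.2
tool_pos: [0.6287, -0.0358, 0.0938]
eef_rot: [-0.294, -0.241, 0.725, -0.574]
contact_force: [-0.9, -0.8, 0.0]
opening: 0.68
```

```bash
python3 - <<'E'
from h import *
cabpose(); print(now()[0],now()[2]["q"].round(2))
plan(*tgt([-.058,.078,.103],45))
a=[cv2.resize(r.snapshot(n)["color"][y:y+100,x:x+100,::-1],None,fx=4,fy=4,interpolation=cv2.INTER_CUBIC) for n,x,y in(("scene",190,160),("top",240,130))]
cv2.imwrite("pics/g1.png",np.hstack(a))
E
```

```text
tcp cab mm [-51.7  75.4  93.8] grasp [-57.4  75.5  99.5] x [ 0.711 -0.011 -0.703] y [ 0.003  1.    -0.012] F cab [ 1.  -0.7  0. ] open 0.68 t 3.2
[ 0.62868874 -0.03582799  0.09384012] [-0.55  1.17  0.48  1.43  0.28  1.02 -0.68]
turn deg(tool) [0.3 0.3 0.6] shift cm in NOW axes [-0.3   0.26  0.2 ] in TARGET axes [-0.29  0.26  0.2 ]
```

View pics/g1.png

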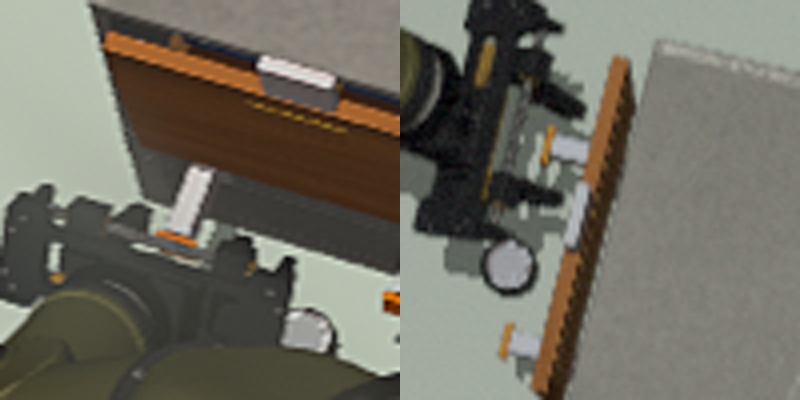

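>>> {"fn": "drive_tool", "kwargs": {"deltas": [[[0,0,0],[-0.3,0.2,0.2],6],[[0,0,0],[0,0,0],0],[[0,0,0],[0,0,0],0],[[0,0,0],[0,0,0],0],[[0,0,0],[0,0,0],0],[[0,0,0],[0,0,0],0],[[0,0,0],[0,0,0],0]], "force": 25}}

```text
clock: 3.88
tool_pos: [0.6326, -0.0325, 0.1004]
eef_rot: [-0.296, -0.241, 0.724, -0.575]
contact_force: [-3.6, 3.3, 4.0]
opening: 0.31
```

>>> {"fn": "drive_tool", "kwargs": {"deltas": [[[0,0,0],[-0.7,0,-0.7],0],[[0,0,0],[-1,0,-1],0],[[0,0,0],[-1,0,-1],0],[[0,0,0],[-1,0,-1],0]]}}

```text
clock: 4.22
tool_pos: [0.644, 0.0165, 0.1005]
eef_rot: [-0.295, -0.239, 0.725, -0.575]
contact_force: [-2.8, -4.7, 0.2]
opening: 0.311
```

```bash
python3 -c "
from h import *
cabpose()"
```

```text
tcp cab mm [-106.1   78.7  100.5] grasp [-111.8   78.7  106.1] x [ 0.712 -0.008 -0.702] y [ 0.003  1.    -0.008] F cab [ 5.2 -1.7  0.2] open 0.311 t 4.22
```

>>> {"fn": "drive_tool", "kwargs": {"deltas": [[[0,0,0],[-1,0,-1],0],[[0,0,0],[-1,0,-1],0],[[0,0,0],[-0.5,0,-0.5],0],[[0,0,0],[-0.4,0,-0.4],0],[[0,0,0],[-0.3,0,-0.3],0],[[0,0,0],[-0.3,0,-0.3],0],[[0,0,0],[0,0,0],0]]}}

```text
clock: 4.8
tool_pos: [0.6543, 0.061, 0.1005]
eef_rot: [-0.293, -0.237, 0.726, -0.575]
contact_force: [-5.0, -10.3, -1.3]
opening: 0.306
```

```bash
python3 -c "
from h import *
cabpose()"
```

```text
tcp cab mm [-151.8   78.9  100.5] grasp [-157.5   79.   106.1] x [ 0.716 -0.009 -0.698] y [ 0.005  1.    -0.008] F cab [11.1 -2.6 -1.3] open 0.306 t 4.8
```

>>> {"fn": "drive_tool", "kwargs": {"deltas": [[[0,0,0],[-0.3,0,-0.3],0],[[0,0,0],[-0.3,0,-0.3],0],[[0,0,0],[0,0,0],0]]}}

```text
clock: 5.05
tool_pos: [0.6544, 0.0616, 0.1007]
eef_rot: [-0.289, -0.234, 0.73, -0.573]
contact_force: [-6.5, -24.5, -8.5]
opening: 0.315
```

```bash
python3 -c "
from h import *
cabpose()"
```

```text
tcp cab mm [-152.4   78.8  100.7] grasp [-158.2   79.   106.2] x [ 0.724 -0.015 -0.69 ] y [ 0.012  1.    -0.01 ] F cab [25.4 -0.9 -8.5] open 0.315 t 5.05
```

>>> {"fn": "drive_tool", "kwargs": {"deltas": [[[0,0,0],[0.4,0,0.4],0],[[0,0,0],[0,0,0],6],[[0,0,0],[0,0,0],6],[[0,0,0],[0,0,0],6],[[0,0,0],[0,0,0],6],[[0,0,0],[-2,0,0],6],[[0,0,0],[-2,0,0],6],[[0,0,0],[-2,0,0],6],[[0,0,0],[-2,-0.5,0],6],[[0,0,0],[0,-3.5,0],6],[[0,0,0],[0,-3.5,0],6],[[0,0,0],[0,-3.5,0],6]]}}

```text
clock: 6.05
tool_pos: [0.5621, 0.1502, 0.1571]
eef_rot: [-0.298, -0.241, 0.722, -0.576]
contact_force: [-0.5, 0.5, 0.2]
opening: 0.682
```

```bash
python3 - <<'E'
from h import *
cabpose(); plan(*tgt([-.057-.057,-.077,.105+.057],45)); plan(*tgt([-.057,-.077,.105],45))
E
```

```text
tcp cab mm [-218.3  -30.7  157.1] grasp [-223.9  -30.7  162.8] x [ 0.707 -0.001 -0.708] y [-0.002  1.    -0.004] F cab [-0.4 -0.6  0.2] open 0.682 t 6.05
turn deg(tool) [ 0.2 -0.   0.1] shift cm in NOW axes [ 7.83 -4.65  7.71] in TARGET axes [ 7.83 -4.63  7.72]
turn deg(tool) [ 0.2 -0.   0.1] shift cm in NOW axes [15.89 -4.64  7.71] in TARGET axes [15.89 -4.63  7.72]
```

>>> {"fn": "drive_tool", "kwargs": {"deltas": [[[0,0,0],[0,-2.4,0],6],[[0,0,0],[0,-2.2,0],6],[[0,0,0],[2.6,0,2.6],6],[[0,0,0],[2.6,0,2.6],6],[[0,0,0],[2.6,0,2.5],6],[[0,0,0],[2.7,0,0],6],[[0,0,0],[2.7,0,0],6],[[0,0,0],[2.6,0,0],6],[[0,0,0],[0,0,0],6]]}}

```text
clock: 6.8
tool_pos: [0.4785, -0.006, 0.099]
eef_rot: [-0.295, -0.24, 0.725, -0.575]
contact_force: [-0.8, -1.1, 0.2]
opening: 0.679
```

```bash
python3 - <<'E'
from h import *
cabpose(); plan(*tgt([-.057,-.077,.105],45)); print(now()[2]["q"].round(2))
E
```

```text
tcp cab mm [-47.5 -77.6  99. ] grasp [-53.1 -77.6 104.7] x [ 0.711 -0.008 -0.703] y [ 0.003  1.    -0.009] F cab [ 1.2 -0.5  0.2] open 0.679 t 6.8
turn deg(tool) [0.3 0.3 0.5] shift cm in NOW axes [-0.3   0.06 -0.25] in TARGET axes [-0.3   0.06 -0.25]
[-0.73  1.08  0.49  1.88  0.29  0.76 -0.86]
```

>>> {"fn": "drive_tool", "kwargs": {"deltas": [[[0,0,0],[-0.1,0,-0.1],0],[[0,0,0],[0,0,0],0],[[0,0,0],[0,0,0],0],[[0,0,0],[0,0,0],0],[[0,0,0],[0,0,0],0],[[0,0,0],[0,0,0],0],[[0,0,0],[-0.7,0,-0.7],0],[[0,0,0],[-1,0,-1],0],[[0,0,0],[-1,0,-1],0],[[0,0,0],[-1,0,-1],0]]}}

```text
clock: 7.63
tool_pos: [0.4913, 0.0489, 0.1008]
eef_rot: [-0.295, -0.24, 0.724, -0.575]
contact_force: [-2.6, -4.9, -1.7]
opening: 0.312
```

```bash
python3 -c "
from h import *
cabpose()"
```

```text
tcp cab mm [-103.8  -77.4  100.8] grasp [-109.5  -77.3  106.4] x [ 0.711 -0.007 -0.703] y [ 0.002  1.    -0.008] F cab [ 5.4 -1.5 -1.7] open 0.312 t 7.63
```

>>> {"fn": "drive_tool", "kwargs": {"deltas": [[[0,0,0],[-1,0,-1],0],[[0,0,0],[-1,0,-1],0],[[0,0,0],[-0.5,0,-0.5],0],[[0,0,0],[-0.4,0,-0.4],0],[[0,0,0],[-0.4,0,-0.4],0],[[0,0,0],[-0.4,0,-0.4],0],[[0,0,0],[-0.3,0,-0.3],0],[[0,0,0],[0,0,0],0]]}}

```text
clock: 8.3
tool_pos: [0.5028, 0.0986, 0.1009]
eef_rot: [-0.293, -0.237, 0.726, -0.575]
contact_force: [-3.7, -15.3, -6.4]
opening: 0.314
```

```bash
python3 -c "
from h import *
cabpose()"
```

```text
tcp cab mm [-154.9  -77.1  100.9] grasp [-160.6  -77.   106.4] x [ 0.716 -0.009 -0.698] y [ 0.005  1.    -0.008] F cab [15.7 -0.2 -6.4] open 0.314 t 8.3
```

>>> {"fn": "drive_tool", "kwargs": {"deltas": [[[0,0,0],[-0.3,0,-0.3],0],[[0,0,0],[0,0,0],0],[[0,0,0],[0,0,0],0]]}}

```text
clock: 8.55
tool_pos: [0.5029, 0.0992, 0.1012]
eef_rot: [-0.291, -0.235, 0.728, -0.574]
contact_force: [-4.2, -23.4, -10.9]
opening: 0.313
```

```bash
python3 -c "
from h import *
cabpose()"
```

```text
tcp cab mm [-155.5  -77.2  101.2] grasp [-161.2  -77.1  106.8] x [ 0.72  -0.012 -0.694] y [ 0.008  1.    -0.009] F cab [ 23.8   1.1 -10.9] open 0.313 t 8.55
```

>>> {"fn": "drive_tool", "kwargs": {"deltas": [[[0,0,0],[0.4,0,0.4],0],[[0,0,0],[0,0,0],6],[[0,0,0],[0,0,0],6],[[0,0,0],[0,0,0],6],[[0,0,0],[0,0,0],6],[[0,0,0],[-2,0,0],6],[[0,0,0],[-2,0,0],6],[[0,0,0],[-2,0,0],6],[[0,0,0],[-2,0.5,0],6],[[0,0,0],[-2.5,1,2.5],6],[[0,0,0],[-2.5,1,2.5],6],[[0,0,0],[-2.5,1,2.5],6]]}}

```text
clock: 9.55
tool_pos: [0.5529, 0.1513, 0.2639]
eef_rot: [-0.297, -0.241, 0.722, -0.577]
contact_force: [0.7, -0.8, -0.6]
opening: 0.679
```

>>> {"fn": "drive_tool", "kwargs": {"deltas": [[[0,5.7,0],[-2,1,1.2],6],[[0,5.7,0],[-2,1,1.2],6],[[0,5.7,0],[-2,1,1.2],6],[[0,5.7,0],[-2,0.5,1],6],[[0,5.7,0],[-2,0.5,0.5],6],[[0,5.7,0],[-2,0.5,0.3],6],[[0,5.7,0],[-2,0,0],6],[[0,0,0],[0,0,0],6]]}}

```text
clock: 10.22
tool_pos: [0.6043, 0.1557, 0.4205]
eef_rot: [-0.532, -0.419, 0.576, -0.459]
contact_force: [0.1, -1.4, 0.9]
opening: 0.682
```

```bash
python3 - <<'E'
from h import *
cabpose(); print(now()[2]["q"].round(2))
g=flap(.095,[-.006,0,.186]); print(g)
plan(*tgt(g+[0,0,.08],84.5,'x'))
a=[cv2.resize(r.snapshot(n)["color"][y:y+130,x:x+130,::-1],None,fx=3,fy=3,interpolation=cv2.INTER_CUBIC) for n,x,y in(("scene",190,130),("top",240,130))]
cv2.imwrite("pics/g2.png",np.hstack(a))
E
```

```text
tcp cab mm [-233.     9.2  420.5] grasp [-233.7    9.1  428.4] x [ 0.084  0.006 -0.996] y [0.007 1.    0.006] F cab [1.4 0.4 0.9] open 0.682 t 10.22
[-0.52  0.58  0.31  1.28 -0.09  1.34 -0.46]
[-0.02361638  0.          0.31459216]
turn deg(tool) [-90.4  -0.3  -0.8] shift cm in NOW axes [ 5.13 -0.79 20.66] in TARGET axes [  5.38 -20.59  -0.92]
```

View pics/g2.png

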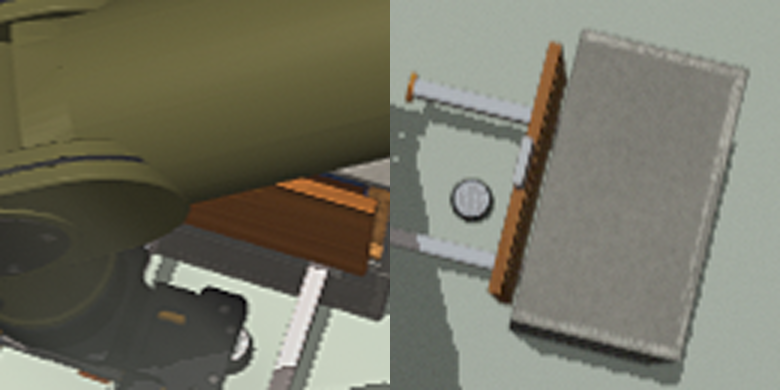

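>>> {"fn": "drive_tool", "kwargs": {"deltas": [[[-7.1,0,0],[0,0,0],6],[[-7.1,0,0],[0,0,0],6],[[-7.1,0,0],[0,0,0],6],[[-7.1,0,0],[0,0,0],6],[[-7.1,0,0],[0,0,0],6],[[-7.1,0,0],[0,0,0],6],[[-7.1,0,0],[0,0,0],6],[[-7.1,0,0],[0,0,0],6],[[-7.1,0,0],[0,0,0],6],[[-7.1,0,0],[0,0,0],6],[[-7.1,0,0],[0,0,0],6],[[-7.1,0,0],[0,0,0],6]]}}

```text
clock: 11.32
tool_pos: [0.6007, 0.1622, 0.4111]
eef_rot: [0.072, 0.704, -0.137, 0.693]
contact_force: [-0.5, -0.4, -0.4]
opening: 0.677
```

>>> {"fn": "drive_tool", "kwargs": {"deltas": [[[-5.2,0,-0.8],[0,-3.4,0],6],[[0,0,0],[0,-3.4,0],6],[[0,0,0],[0,-3.4,-0.3],6],[[0,0,0],[0,-3.4,-0.3],6],[[0,0,0],[0,-3.4,-0.3],6],[[0,0,0],[0,-3.4,0],6],[[0,0,0],[0,0,0],6]]}}

```text
clock: 11.9
tool_pos: [0.5448, -0.0424, 0.4339]
eef_rot: [0.04, 0.709, -0.118, 0.694]
contact_force: [0.3, -1.7, 0.5]
opening: 0.681
```

```bash
python3 - <<'E'
from h import *
cabpose(); print(now()[2]["q"].round(2))
g=flap(.095,[-.006,0,.186])
plan(*tgt(g+[0,0,.04],84.5,'x'))
plan(*tgt(g,84.5,'x'))
E
```

```text
tcp cab mm [-26.7  -5.  433.9] grasp [-27.6  -4.9 441.8] x [ 0.112 -0.009 -0.994] y [-0.994  0.    -0.112] F cab [1.6 0.7 0.5] open 0.681 t 11.9
[-0.02  0.42 -0.08  1.49  0.14  1.28  1.21]
turn deg(tool) [-0.  -0.5  0.9] shift cm in NOW axes [8.71 0.6  0.58] in TARGET axes [8.72 0.45 0.5 ]
turn deg(tool) [-0.  -0.5  0.9] shift cm in NOW axes [12.68  1.05  0.61] in TARGET axes [12.7   0.84  0.5 ]
```

>>> {"fn": "drive_tool", "kwargs": {"deltas": [[[0,-0.5,0.9],[2.5,0.3,0.5],6],[[0,0,0],[2.5,0.2,0],6],[[0,0,0],[2.5,0.2,0],6],[[0,0,0],[2.5,0.2,0],6],[[0,0,0],[1.6,0,0],6],[[0,0,0],[1.0,0,0],6],[[0,0,0],[0,0,0],6]]}}

```text
clock: 12.48
tool_pos: [0.5488, -0.0374, 0.3042]
eef_rot: [0.043, 0.708, -0.107, 0.697]
contact_force: [-0.5, -0.2, 0.4]
opening: 0.681
```

```bash
python3 - <<'E'
from h import *
cabpose(); print(now()[2]["q"].round(2))
g=flap(.095,[-.006,0,.186])
plan(*tgt(g,84.5,'x'))
a=[cv2.resize(r.snapshot(n)["color"][y:y+100,x:x+100,::-1],None,fx=4,fy=4,interpolation=cv2.INTER_CUBIC) for n,x,y in(("scene",210,120),("top",250,140))]
cv2.imwrite("pics/g3.png",np.hstack(a))
E
```

```text
tcp cab mm [-32.4  -2.2 304.2] grasp [-33.2  -2.1 312.1] x [ 0.092 -0.006 -0.996] y [-0.996 -0.012 -0.092] F cab [ 0.3 -0.4  0.4] open 0.681 t 12.48
[-0.01  0.53 -0.09  1.71  0.16  0.94  1.17]
turn deg(tool) [ 0.7 -0.3 -0.2] shift cm in NOW axes [-0.16 -0.98  0.2 ] in TARGET axes [-0.15 -0.98  0.22]
```

View pics/g3.png

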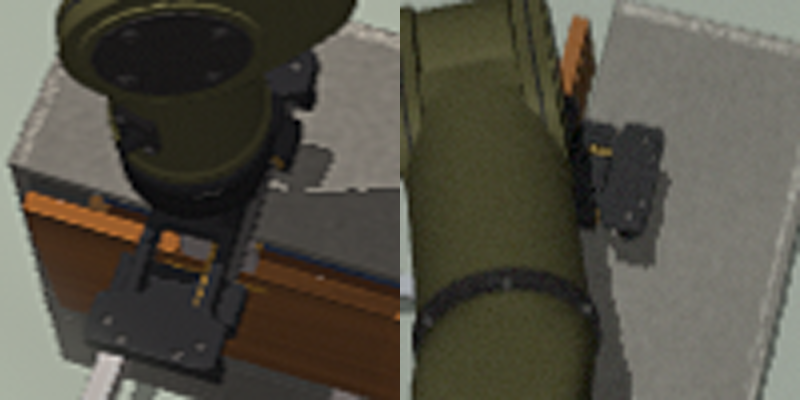

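>>> {"fn": "drive_tool", "kwargs": {"deltas": [[[0,0,0],[-0.1,-0.9,0.2],6],[[0,0,0],[0,0,0],0.5],[[0,0,0],[0,0,0],0.5],[[0,0,0],[0,0,0],0.5],[[0,0,0],[0,0,0],0.5],[[0,0,0],[0,0,0],0.5],[[0,0,0],[0,0,0],0.5],[[0,0,0],[0,0,0],0.5]], "force": 15}}

```text
clock: 13.25
tool_pos: [0.5508, -0.048, 0.3101]
eef_rot: [0.044, 0.705, -0.107, 0.7]
contact_force: [-0.3, 0.8, -0.0]
opening: 0.175
```

```bash
python3 - <<'E'
from h import *
cabpose()
E
```

```text
tcp cab mm [-22.6   2.2 310.1] grasp [-23.3   2.1 318.1] x [ 0.089  0.003 -0.996] y [-0.996 -0.008 -0.089] F cab [-0.7 -0.4 -0. ] open 0.175 t 13.25
```

>>> {"fn": "drive_tool", "kwargs": {"deltas": [[[0,0,0],[0.3,0,0],0.5],[[0,0,0],[0,0,0],0.5],[[0,0,0],[0,0,0],0.5],[[0,0,0],[0,0,0],0.5]]}}

```text
clock: 13.58
tool_pos: [0.5513, -0.0482, 0.3078]
eef_rot: [0.045, 0.704, -0.108, 0.7]
contact_force: [-0.2, 0.3, 4.6]
opening: 0.114
```

```bash
python3 - <<'E'
from h import *
cabpose()
# swing step, grasp radius
p,R,s=now(); g=(p-.008*R[:,0]-TC)@RC-[0,0,.13]; print(g, np.hypot(g[0],g[2]), s["moment"].round(2))
E
```

```text
tcp cab mm [-22.4   2.6 307.8] grasp [-23.1   2.6 315.7] x [ 0.089  0.004 -0.996] y [-0.996 -0.007 -0.089] F cab [-0.2 -0.3  4.6] open 0.114 t 13.58
[-0.02314844  0.00261613  0.18574321] 0.18718009614316913 [ 0.12  0.11 -0.14]
```

>>> {"fn": "drive_tool", "kwargs": {"deltas": [[[0,0,-4],[0.08,1.24,0],0.5],[[0,0,-4],[0.08,1.24,0],0.5],[[0,0,-4],[0.08,1.24,0],0.5],[[0,0,-4],[0.08,1.24,0],0.5]]}}

```text
clock: 13.92
tool_pos: [0.5621, -0.0017, 0.2953]
eef_rot: [-0.055, 0.703, -0.206, 0.679]
contact_force: [1.9, -3.0, -2.7]
opening: 0.115
```

```bash
cat > arc.py <<'E'
from h import *
cabpose(); p,R,s=now(); g=(p-TC)@RC-[0,0,.13]; x=R[:,0]@RC
th=np.arctan2(x[0],-x[2]); u=np.array([-np.sin(th),0,np.cos(th)]); n=np.array([np.cos(th),0,np.sin(th)])
print("tool th",th.round(3),np.degrees(th).round(1),"tcp flap z",(g@u).round(4),"flap x",(g@n).round(4),"M",(s["moment"]@RC).round(2),"q",s["q"].round(2))
E
python3 arc.py
```

```text
tcp cab mm [-70.2   2.9 295.3] grasp [-73.1   2.8 302.7] x [ 0.363  0.008 -0.932] y [-0.932 -0.005 -0.363] F cab [ 2.5  2.5 -2.7] open 0.115 t 13.92
tool th 0.372 21.3 tcp flap z 0.1795 flap x -0.0054 M [0.51 0.13 0.08] q [-0.29  0.62  0.04  1.64  0.35  1.08  0.9 ]
```

>>> {"fn": "drive_tool", "kwargs": {"deltas": [[[0,0,-4],[0.08,1.24,0],0.5],[[0,0,-4],[0.08,1.24,0],0.5],[[0,0,-4],[0.08,1.24,0],0.5],[[0,0,-4],[0.08,1.24,0],0.5],[[0,0,-4],[0.08,1.24,0],0.5]]}}

```text
clock: 14.33
tool_pos: [0.574, 0.0499, 0.2613]
eef_rot: [-0.177, 0.682, -0.319, 0.633]
contact_force: [3.9, -3.5, 0.1]
opening: 0.112
```

```bash
python3 arc.py
```

```text
tcp cab mm [-123.2    3.1  261.3] grasp [-128.4    3.   267.3] x [ 0.659  0.011 -0.752] y [-0.752 -0.003 -0.659] F cab [2.5 4.6 0.1] open 0.112 t 14.33
tool th 0.72 41.3 tcp flap z 0.1799 flap x -0.006 M [0.64 0.45 0.47] q [-0.53  0.83  0.14  1.5   0.48  1.31  0.7 ]
```

>>> {"fn": "drive_tool", "kwargs": {"deltas": [[[0,0,-4],[0.08,1.24,-0.05],0.5],[[0,0,-4],[0.08,1.24,-0.05],0.5],[[0,0,-4],[0.08,1.24,-0.05],0.5],[[0,0,-4],[0.08,1.24,-0.05],0.5],[[0,0,-4],[0.08,1.24,0],0.5],[[0,0,-4],[0.08,1.24,0],0.5],[[0,0,0],[0,0,0],0.5]]}}

```text
clock: 14.92
tool_pos: [0.5829, 0.0937, 0.1951]
eef_rot: [-0.318, 0.63, -0.44, 0.555]
contact_force: [9.7, 0.9, -1.9]
opening: 0.114
```

```bash
python3 arc.py
```

```text
tcp cab mm [-167.8    2.   195.1] grasp [-175.1    1.9  198.4] x [ 0.908  0.02  -0.419] y [-0.419 -0.005 -0.908] F cab [-3.1  9.3 -1.9] open 0.114 t 14.92
tool th 1.139 65.2 tcp flap z 0.1797 flap x -0.0112 M [0.8  1.16 1.74] q [-0.7   1.15  0.24  1.29  0.56  1.58  0.61]
```

>>> {"fn": "drive_tool", "kwargs": {"deltas": [[[0,0,0],[0,-0.3,0],4],[[0,0,0],[0,0,0],4],[[0,0,0],[0,0,0],4],[[0,0,0],[0,0,0],4],[[0,0,0],[-1.5,0,0],4],[[0,0,0],[-2,0,0],4],[[0,0,0],[-2,0,0],4],[[0,0,0],[-2,-1,0],4],[[0,0,6.7],[0,-2,0],0],[[0,0,6.7],[0,-2,0],0],[[0,0,6.7],[0,-2,0],0],[[0,0,6.7],[0,-2,0],0]]}}

```text
clock: 15.92
tool_pos: [0.5829, 0.1087, 0.3102]
eef_rot: [-0.157, 0.688, -0.301, 0.641]
contact_force: [-0.3, -1.3, 1.0]
opening: 0.175
```

>>> {"fn": "drive_tool", "kwargs": {"deltas": [[[0,0,6.7],[0,-1,0],0],[[0,0,6.7],[0,-1,0],0],[[0,0,0],[0,0,0],0]]}}

```text
clock: 16.17
tool_pos: [0.5799, 0.0836, 0.3262]
eef_rot: [-0.072, 0.7, -0.23, 0.672]
contact_force: [1.0, -0.9, 1.0]
opening: 0.004
```

```bash
python3 arc.py; python3 - <<'E'
from h import *
plan(*tgt([-.15,0,.28],65,'x',back=.011))
a=[cv2.resize(r.snapshot(n)["color"][y:y+130,x:x+130,::-1],None,fx=3,fy=3,interpolation=cv2.INTER_CUBIC) for n,x,y in(("scene",190,130),("top",220,130))]
cv2.imwrite("pics/g4.png",np.hstack(a))
E
```

```text
tcp cab mm [-157.3    1.3  326.2] grasp [-160.6    1.2  333.5] x [ 0.419  0.008 -0.908] y [-0.908  0.008 -0.419] F cab [0.7 1.2 1. ] open 0.004 t 16.17
tool th 0.432 24.8 tcp flap z 0.2441 flap x -0.0606 M [0.01 0.25 0.05] q [-0.45  0.66  0.07  1.46  0.32  1.29  0.82]
turn deg(tool) [-0.5  0.4 -0.2] shift cm in NOW axes [ 3.4   1.28 -0.17] in TARGET axes [ 3.4   1.29 -0.13]
```

View pics/g4.png

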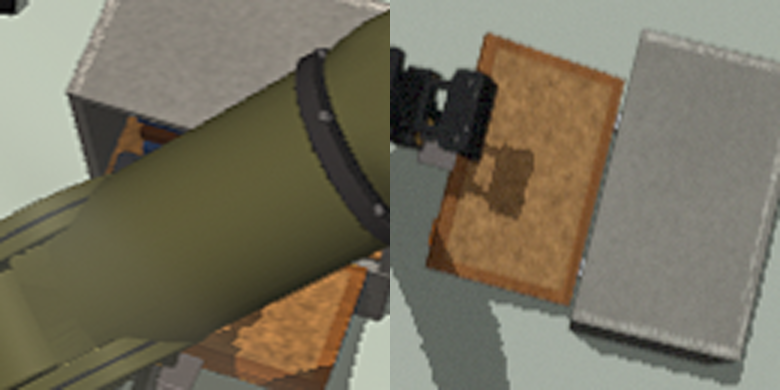

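>>> {"fn": "drive_tool", "kwargs": {"deltas": [[[0,0,0],[1.7,0.6,0],0],[[0,0,0],[1.7,0.7,0],0],[[0,0,0],[1.8,0.8,0],0],[[0,0,0],[1.4,0.6,0],0],[[0,0,0],[0.9,0.4,0],0],[[0,0,0],[0.7,0.3,0],0],[[0,0,0],[0.7,0.3,0],0],[[0,0,0],[0.7,0.3,0],0],[[0,0,0],[0.7,0.3,0],0]]}}

```text
clock: 17.02
tool_pos: [0.5791, 0.0882, 0.2085]
eef_rot: [-0.077, 0.702, -0.226, 0.671]
contact_force: [0.4, 1.1, 1.3]
opening: 0.006
```

```bash
python3 arc.py; python3 - <<'E'
from h import *
plan(*tgt([-.15,0,.137],65,'x',back=.011))
E
```

```text
tcp cab mm [-161.6   -0.4  208.5] grasp [-165.    -0.5  215.7] x [ 0.421  0.006 -0.907] y [-0.907 -0.007 -0.421] F cab [-1.2  0.2  1.3] open 0.006 t 17.02
tool th 0.434 24.9 tcp flap z 0.1392 flap x -0.1135 M [ 0.03  0.39 -0.02] q [-0.45  0.8   0.07  1.58  0.35  1.05  0.74]
turn deg(tool) [ 0.4  0.4 -0.1] shift cm in NOW axes [5.87 1.96 0.02] in TARGET axes [5.87 1.97 0.04]
```

>>> {"fn": "drive_tool", "kwargs": {"deltas": [[[0,0,0],[0.7,0.3,0],0],[[0,0,0],[0.7,0.3,0],0],[[0,0,0],[0.7,0.25,0],0],[[0,0,0],[0.7,0.25,0],0],[[0,0,0],[0.7,0.25,0],0],[[0,0,0],[0.6,0.2,0],0],[[0,0,0],[0.4,0.15,0],0],[[0,0,0],[0,0,0],0]]}}

```text
clock: 17.68
tool_pos: [0.5774, 0.0839, 0.1597]
eef_rot: [-0.078, 0.703, -0.226, 0.67]
contact_force: [0.5, -0.1, -0.9]
opening: 0.006
```

```bash
python3 arc.py
```

```text
tcp cab mm [-157.1   -1.1  159.7] grasp [-160.5   -1.2  166.9] x [ 0.422  0.004 -0.906] y [-0.906 -0.007 -0.422] F cab [-0.   0.5 -0.9] open 0.006 t 17.68
tool th 0.436 25.0 tcp flap z 0.0933 flap x -0.1299 M [ 0.02  0.37 -0.02] q [-0.45  0.86  0.07  1.61  0.37  0.96  0.7 ]
```

>>> {"fn": "drive_tool", "kwargs": {"deltas": [[[0,0,0],[0.3,0.13,0],0],[[0,0,0],[0.3,0.13,0],0],[[0,0,0],[0.3,0.13,0],0],[[0,0,0],[0,0,0],0]]}}

```text
clock: 18.02
tool_pos: [0.5779, 0.0843, 0.1504]
eef_rot: [-0.077, 0.702, -0.226, 0.671]
contact_force: [0.3, 1.4, 0.3]
opening: 0.006
```

```bash
python3 arc.py
```

```text
tcp cab mm [-157.6   -0.7  150.4] grasp [-160.9   -0.8  157.6] x [ 0.421  0.005 -0.907] y [-0.907 -0.007 -0.421] F cab [-1.5 -0.   0.3] open 0.006 t 18.02
tool th 0.435 24.9 tcp flap z 0.0848 flap x -0.1343 M [0.03 0.4  0.03] q [-0.45  0.87  0.07  1.62  0.37  0.94  0.7 ]
```

>>> {"fn": "drive_tool", "kwargs": {"deltas": [[[0,0,0],[0.25,0.12,0],0],[[0,0,0],[0.25,0.12,0],0],[[0,0,0],[0,0,0],0]]}}

```text
clock: 18.27
tool_pos: [0.5781, 0.0841, 0.1449]
eef_rot: [-0.077, 0.702, -0.226, 0.671]
contact_force: [0.2, -0.0, -0.0]
opening: 0.008
```

```bash
python3 arc.py; python3 - <<'E'
from h import *
a=[cv2.resize(r.snapshot(n)["color"][y:y+100,x:x+100,::-1],None,fx=4,fy=4,interpolation=cv2.INTER_CUBIC) for n,x,y in(("scene",200,150),("top",230,140))]
cv2.imwrite("pics/g5.png",np.hstack(a))
E
```

```text
tcp cab mm [-157.4   -0.5  144.9] grasp [-160.8   -0.6  152.2] x [ 0.421  0.005 -0.907] y [-0.907 -0.007 -0.421] F cab [-0.   0.2 -0. ] open 0.008 t 18.27
tool th 0.435 24.9 tcp flap z 0.0799 flap x -0.1365 M [ 0.02  0.49 -0.01] q [-0.45  0.88  0.08  1.62  0.37  0.93  0.69]
```

View pics/g5.png

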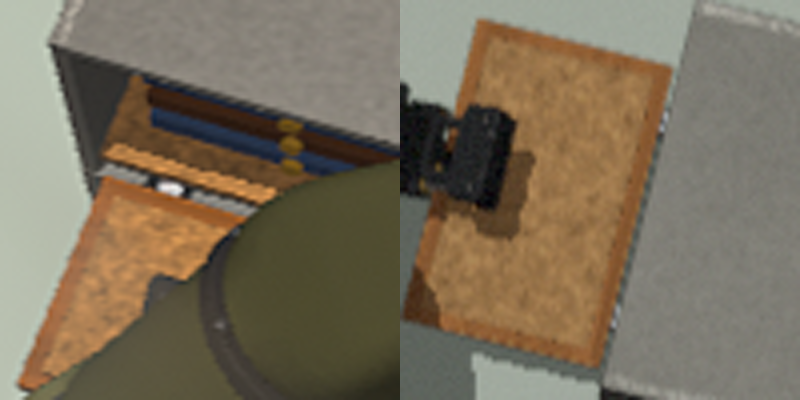

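>>> {"fn": "drive_tool", "kwargs": {"deltas": [[[0,0,0],[0.23,0.1,0],0],[[0,0,0],[0.23,0.1,0],0],[[0,0,0],[0,0,0],0],[[0,0,0],[0,0,0],0]]}}

```text
clock: 18.7
tool_pos: [0.5782, 0.0838, 0.1429]
eef_rot: [-0.078, 0.702, -0.227, 0.671]
contact_force: [-3.6, 2.7, 16.4]
opening: 0.004
```

```bash
python3 arc.py
```

```text
tcp cab mm [-157.1   -0.4  142.9] grasp [-160.5   -0.4  150.1] x [ 0.422  0.006 -0.906] y [-0.906 -0.005 -0.422] F cab [-1.8 -4.1 16.4] open 0.004 t 18.7
tool th 0.436 25.0 tcp flap z 0.0781 flap x -0.137 M [-0.78 -0.66 -0.35] q [-0.45  0.88  0.08  1.62  0.37  0.93  0.69]
```

>>> {"fn": "drive_tool", "kwargs": {"deltas": [[[0,0,0],[-0.3,-0.13,0],0],[[0,0,0],[-0.5,-0.2,0],0],[[0,0,0],[-1.8,-0.84,0],0],[[0,0,0],[-2.7,-1.2,0],0],[[0,0,0],[-2.7,-1.2,0],0],[[0,0,0],[-2.7,-1.2,0],0],[[0,0,0],[-2.7,-1.2,-3],0],[[0,0,0],[0,0,-4],0],[[0,0,0],[0,0,-4],0],[[0,0,0],[0,0,-4],0],[[0,0,0],[0,0,-4],0],[[0,0,0],[0,0,0],0]]}}

```text
clock: 19.7
tool_pos: [0.3857, 0.1277, 0.2864]
eef_rot: [-0.081, 0.704, -0.224, 0.669]
contact_force: [-0.3, -0.4, 0.2]
opening: 0.005
```

```bash
python3 arc.py; python3 - <<'E'
from h import *
S,T=r.snapshot("scene"),r.snapshot("top"); I=[]
for s,x,y in((S,180,130),(T,180,130)):
    im=s["color"][:,:,::-1][y:y+140,x:x+130]; im=cv2.resize(im,None,fx=3,fy=3,interpolation=cv2.INTER_CUBIC)
    for th,c in((1.57,(0,255,0)),):
        for q in((-.0,.12,.158),(0,-.12,.158)):
            u=(proj(s,RC@flap(th,q)+TC)[0]-(x,y)+.5)*3-.5; cv2.circle(im,tuple(int(round(v)) for v in u),4,c,1)
    I.append(im)
cv2.imwrite("pics/g6.png",np.hstack(I))
E
```

```text
tcp cab mm [-157.3 -197.8  286.4] grasp [-160.7 -197.8  293.6] x [ 0.424  0.001 -0.906] y [-0.906 -0.015 -0.424] F cab [ 0.5 -0.2  0.2] open 0.005 t 19.7
tool th 0.438 25.1 tcp flap z 0.2083 flap x -0.0761 M [-0.04  0.36 -0.02] q [-0.67  0.5   0.03  1.97  0.31  1.04  0.52]
```

View pics/g6.png

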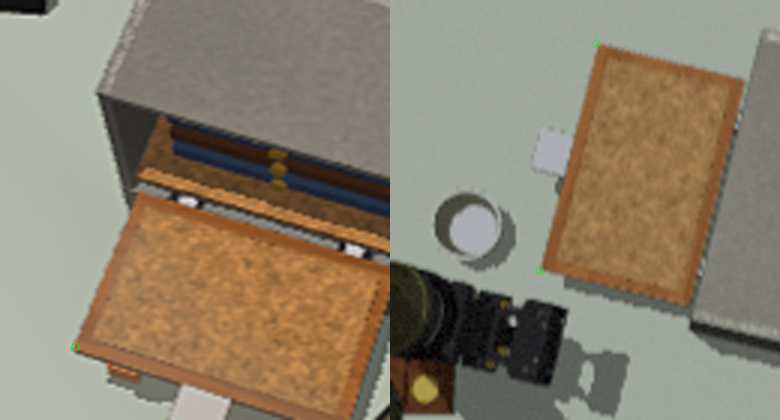

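```bash
python3 -c "
from plant import r
print(r.finish_job())"
```

```text
the job is handed in; nothing more can be done
None
```

The coin cabinet is open as a sorting desk, and I handed the job in at about 20 s of the 64 s limit. The hand-in gives no verdict, so what follows is from my own checks.

**What I did**
- **Supports:** I gripped each orange end plate and pulled it to its hard stop. The far one stopped the tool at 25 N and the near one at 24 N. The grasp point ended at cabinet x of about -158 and -161 mm, against about -156 mm expected for full travel.
- **Flap:** I then gripped the tab and swung the flap to about 65°. I let go there, because staying on the tab to level would have brought the wrist close to the tubes. I pressed it down the rest of the way with closed fingertips until it landed, with the force jumping from about 0 to 16 N.
- **Release:** the gripper was lifted clear.

**Last checks**
- In the final pictures the free-edge corners of the flap fall where a level flap should be, in both views.
- The tool read about 0 N, so it is touching nothing.
- The cup stands upright in the final picture, and I felt no unexpected contact on the way.

**Not checked directly**
- I could not measure the load on each support separately.
- The loupe is hidden under the flap.
- I did not re-measure the other bystanders.

On the way, the flap drifted about 5 mm in the grip and the sideways force reached about 9 N just before I let go of the tab. I did not correct it, and nothing later showed an effect.

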